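# Put the returned torque-tool packs on charge

## Task

Put all the returned yellow battery packs on charge: draw the dock's red lock knob fully out to the free stop, slide every pack flat along the bench, never lifting it, until it is fully home in a bay of its own (any bay), then push the lock knob fully back to its locked stop so that the packs are held in. Slide the orange charge selector on the console fully to its far, full-charge stop, and only when the packs are locked in and the selector is set, switch the green rocker on. Leave the reaction foot, gauge adaptor and hex key where they are.

Things in the scene. Friction and masses are not known exactly. Their poses are not given: they have to be found in the camera images.
- dock: fixed four-bay charging dock; origin at bench level, on the line of the lock tongues, midway between bays 2 and 3; x points into the bays, y left, z up. Black terminal head behind the bays: x 108 to 168 mm, 440 wide, 72 high. Yellow outlined waiting marks in front at x = -127, y = +180, +60, -60, -180: packs start near them, noses to the dock, at bench height
- lock (a joint): lock bar, m: 0 = locked stop, 0.05 = free stop; grows as the red knob is drawn to dock +y (outward). Friction about 3 N, stays where left. Its four steel tongues (12 wide, 6 thick, 14 high) on dock x = 0 stand mid-mouth of each bay at 0, 5 mm behind a home pack; at 0.05 they are inside the rails, clear of packs. A pack not fully home stops it closing
- lock_grip (a point): centre of the top of the red lock knob, an upright cylinder 26 mm in diameter, 18 to 56 mm above the bench, on an aluminium track 46 wide and 12 high (with a 36 x 32 steel shoe up to 18 mm) left of the bays; in the dock frame at x = 0, y = 255 mm + lock travel; axes as the dock's
- bay1 (a point): where a pack's origin lies when fully home in this bay, nose against the head, at bench level; axes as the dock's; dock x +58, y +150 mm. Bays are formed by five aluminium guide rails at dock y = +200, +100, 0, -100, -200, each 17 wide and 13 high, from x = -33 (rounded nose, radius 8.5) to x = 108, cut through at x = -8 to +8 for the lock tongues
- bay2 (a point): where a pack's origin lies when fully home in this bay, nose against the head, at bench level; axes as the dock's; dock x +58, y +50 mm. Each bay channel between rails is 83 wide, for a pack flange 76 wide
- bay3 (a point): where a pack's origin lies when fully home in this bay, nose against the head, at bench level; axes as the dock's; dock x +58, y -50 mm. From x = 25 to 108 every rail carries a flat lip 32 wide, 13 to 17 mm above the bench, that hooks over the 10 mm pack flange: a pack goes in only by sliding flat along dock +x
- bay4 (a point): where a pack's origin lies when fully home in this bay, nose against the head, at bench level; axes as the dock's; dock x +58, y -150 mm. Fingertips more than 17 mm above the bench clear rails and lips
- pack1: loose battery pack (maybe absent), 650 g +-25 %; origin: centre of its underside; x points to its nose (face with two brass contacts). Black base flange 100 (x) x 76 (y) x 10 high; yellow body 98 x 56, 10 to 50 mm high; on top a centred black grip rib 64 (x) x 26 (y), 50 to 72 mm high: pinch it across y. Slick plastic underside: slides at about 2 N
- pack2: loose battery pack (maybe absent), 650 g +-25 %; origin: centre of its underside; x points to its nose (face with two brass contacts). Black base flange 100 (x) x 76 (y) x 10 high; yellow body 98 x 56, 10 to 50 mm high; on top a centred black grip rib 64 (x) x 26 (y), 50 to 72 mm high: pinch it across y. Slick plastic underside: slides at about 2 N
- pack3: loose battery pack (maybe absent), 650 g +-25 %; origin: centre of its underside; x points to its nose (face with two brass contacts). Black base flange 100 (x) x 76 (y) x 10 high; yellow body 98 x 56, 10 to 50 mm high; on top a centred black grip rib 64 (x) x 26 (y), 50 to 72 mm high: pinch it across y. Slick plastic underside: slides at about 2 N
- pack4: loose battery pack (maybe absent), 650 g +-25 %; origin: centre of its underside; x points to its nose (face with two brass contacts). Black base flange 100 (x) x 76 (y) x 10 high; yellow body 98 x 56, 10 to 50 mm high; on top a centred black grip rib 64 (x) x 26 (y), 50 to 72 mm high: pinch it across y. Slick plastic underside: slides at about 2 N
- console: fixed grey control console 140 (x) x 110 (y) x 50 high, origin under its centre; x points away from the robot (far side), y to the left. Top at 50 mm height carries the orange selector (left, y = +26) and the green rocker (right, y = -26)
- selector (a joint): charge selector slide, m: 0 = near stop (storage charge), 0.04 = far stop (full charge, green bar); grows towards console +x. Holding friction about 2 N, stays where it is left
- selector_grip (a point): centre of the top of the orange selector grip: 16 (x) x 24 (y) mm, standing from 54.5 to 77.5 mm above the bench on a 22 x 22 slider plate; in the console frame at x = -20 + travel, y = 26, in mm; axes as the console's
- rocker (a joint): green rocker switch, rad: 0 = off, 0.4 = on (stop); grows as its far half is pressed down. About 3 to 5 N on the far half moves it; it stays where it is left
- rocker_on (a point): centre of the top face of the rocker's far (on) half; the rocker is 40 long (x) x 24 wide (y), pivots about its middle (console x = 0, y = -26, 58 mm above the bench) and is 8 thick. Off, this point is about 65 mm above the bench and console x = +13; on, it is about 59 mm high and x = +14
- reaction_foot: bystander: grey steel reaction foot lying on the bench, about 125 x 56 x 36 mm, origin on the bench near its middle; leave alone
- gauge_adaptor: bystander: brass gauge adaptor, standing turned part 34 mm in diameter, 48 high, origin at the centre of its underside; leave alone
- hex_key: bystander: stubby zinc-plated hex key lying on the bench, 85 x 34 x 8 mm, origin under the long leg; leave alone

How it is judged:
By the outcome, as a careful person would: the job done as asked, in the order asked, and still so for the second after the job is handed in, with the robot touching nothing.
Of pack1, pack2, pack3, pack4 only 3 to 4 are there at a start; the rules pass over those that are not, and their reading is None.
At some moment in a run one of pack1, pack2, pack3, pack4 may be knocked a few centimetres aside while the robot is not near it.
Once in a run the grip may slacken for a moment while it holds something.
It also fails if it takes over 210 s, if anything falls off the work surface, if the arm or the gripper's body presses on something with over 40 N, if the wrist force passes 120 N, or if a joint passes its speed limit or range.

## Robot

A 6-joint arm with a two-finger parallel gripper is mounted at the origin on the work surface. World frame = base frame: x ahead of the robot, y to its left, z up, the work surface at z = 0. Lengths are in m, angles in rad, forces in N, time in s.
With the tool pointing down it reaches from about 0.375 to 0.9 m from the base axis. Payload 3.1 kg.
Tool frame: the origin (TCP) lies at the very end of the fingers, on their centre line; the grasp point (between the pads) lies 19 mm behind it; z points along the fingers, y is the line along which they close (so a half turn about z gives the same grasp; the last joint's range is limited). The gripper opens to 85 mm and grips with 20 to 120 N. Pads are 22 mm wide; open, the fingers measure 114 mm over their backs; the gripper's body (76 mm by 85 mm) begins 54 mm behind the grasp point. The pads swing forward as they close: fully open they stand 13 mm farther back than shut.
Start: joints at [-1.5, 0.527, 1.433, -0, 1.181, -0.178], TCP at [0.154, -0.606, 0.231] pointing down, gripper open.
Joint ranges: [-3.08, 3.08], [-0.75, 2.2], [0.22, 2.44], [-1.43, 4.57], [0, 2.65], [-2.85, 2.85]. Speed limits (rad/s): [2.79, 2.79, 3.14, 3.14, 3.14, 3.14].

## Interface

Orientations are given as a unit quaternion [x, y, z, w].
In Python, from station import telemetry, snapshot, ticket gives the robot as it stands.
- The arm moves only by the tool move_arm, never from a script. Its argument "commands" is text: rows parted by semicolons, each of 7 numbers parted by spaces: the shift along the tool's x, y, z in mm, then the turn, a rotation vector about the tool's x, y, z in degrees, then the opening, from -1 (shut) to 1 (fully open). A call has exactly 5 rows; each row is the pose to reach, as a shift and turn from the pose commanded when the call began, along the tool's axes at that moment; what a row does not reach only later rows make up. A row lasts 1/8 s, in which the tool goes at most 62.5 mm and 10.7 degrees, less where a joint would pass 70% of its speed; a pose out of reach is approached as far as the arm can. A call with a gripper value outside its range is refused whole. The fingers move at their own pace and stop on an object; "grip_force" is the grip in N (left out, the last holds). Time passes only in rows, so rows that repeat a pose let the fingers close, or fill a call up. It gives the time, the measured TCP pose, the force, the opening and the grip force at its end, in the units of the state.
- telemetry.sense(): the state, without advancing time (a new reading comes with each control period).
- snapshot(name): name is "side" or "top"; returns a dict with "image" (420x560x3 uint8, red, green, blue), "fx", "fy", "cx", "cy" (pixels), "pose" (4x4, takes a point from camera to world coordinates). Camera axes: x right, y down, z forward; pixel columns grow to the right and rows downward; lengths in m; the calibration is good to about 2 mm. A picture is of the moment at which its call begins. There is no depth.
- ticket.sign_off(): hands the job in; it is judged then, once.
The state is a dict: "t": time; "q": joint angles; "qd": joint speeds; "tau": joint torques, N m; "tcp_pos": TCP position; "tool_rot": TCP orientation; "force": force on the tool from outside, world axes, zero at the start; "ft_torque": the same for the moment, N m; "finger_gap": opening from 0.0 (shut) to 1.0 (fully open); "gripper_force": force on a finger pad.
Only numpy, scipy, OpenCV 4.12 (cv2) and the standard library are available. Lean on these libraries where they do the work, as an engineer would, in place of code of your own. Each camera call takes 0.05 s, during which the arm holds its last target. There are 200 camera calls.

## Working session

There is one attempt and no reset: what is moved stays moved. The work goes in short steps, Python scripts to look and compute and a tool call to move; the robot and the scene stay as the last step left them, time stands still between calls to the robot, and variables do not carry over. Pictures are saved under pics/ and viewed, at most 14 in all, crops included, and the job is handed in when it is done.

Besides the shell and the picture viewer there is one more tool, called after "Request:" as name(argument=value, ...) on one line, values as JSON. move_arm: Moves the arm, as the interface text tells. Its arguments: {"type":"object","properties":{"commands":{"type":"string"},"grip_force":{"type":"number"}},"required":["commands"]}

```bash
ls; mkdir -p pics; python3 - <<'E'
from station import telemetry, snapshot
import cv2,numpy as np,pickle
s=telemetry.sense(); print({k:np.round(v,3) for k,v in s.items()})
for n in("side","top"):
    d=snapshot(n); pickle.dump(d,open(n+".pkl","wb")); print(n,d["fx"],d["fy"],d["cx"],d["cy"]); print(np.round(d["pose"],4))
    cv2.imwrite(f"pics/{n}0.png",d["image"][:,:,::-1])
E
```

```text
pics
{'t': np.float64(0.0), 'q': array([-1.501,  0.528,  1.434,  0.   ,  1.181, -0.178]), 'qd': array([-0.001, -0.   ,  0.001, -0.   ,  0.001,  0.001]), 'tau': array([ 1.0000e-03, -4.4235e+01, -1.7803e+01,  0.0000e+00,  9.0000e-03,
        0.0000e+00]), 'tcp_pos': array([ 0.154, -0.605,  0.23 ]), 'tool_rot': array([ 0.992,  0.124,  0.   , -0.001]), 'force': array([ 0.895,  0.012, -0.295]), 'ft_torque': array([ 0.015, -0.056, -0.014]), 'gripper_force': np.float64(0.0), 'finger_gap': np.float64(0.997)}
side 405.40295257275733 405.40295257275733 282.1164707015469 204.41166096118417
[[ 0.9482 -0.1356  0.2872  0.2016]
 [-0.3165 -0.4803  0.818  -0.7696]
 [ 0.0271 -0.8665 -0.4984  0.566 ]
 [ 0.      0.      0.      1.    ]]
top 435.58043533219035 435.58043533219035 285.999618491362 213.73807959477256
[[ 0.0122 -0.991   0.1336  0.3438]
 [-0.9998 -0.0098  0.0187  0.0083]
 [-0.0172 -0.1338 -0.9909  1.144 ]
 [ 0.      0.      0.      1.    ]]
```

View pics/side0.png

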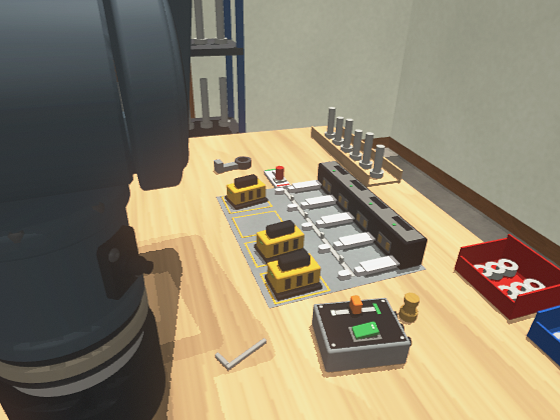

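View pics/top0.png

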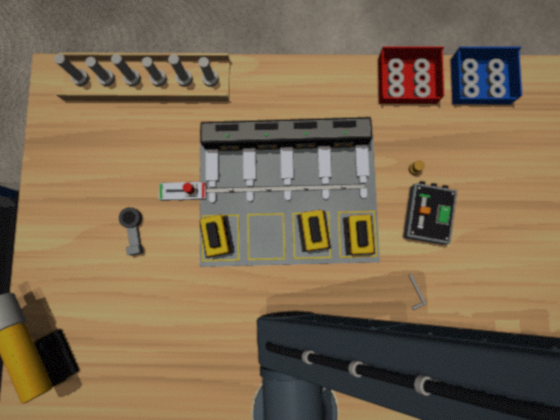

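```bash
cat > h.py <<'E'
import cv2,numpy as np,pickle
from station import telemetry, snapshot
def ray(d,uv):
    uv=np.atleast_2d(uv).astype(float)
    c=np.c_[(uv[:,0]-d["cx"])/d["fx"],(uv[:,1]-d["cy"])/d["fy"],np.ones(len(uv))]
    return d["pose"][:3,3],c@d["pose"][:3,:3].T
def plane(d,uv,z):
    o,r=ray(d,uv); return o+r*((z-o[2])/r[:,2])[:,None]
def tri(a,ua,b,ub):
    (o1,r1),(o2,r2)=ray(a,ua),ray(b,ub); out=[]
    for p,q in zip(r1,r2):
        p=p/np.linalg.norm(p);q=q/np.linalg.norm(q)
        t=np.linalg.lstsq(np.c_[p,-q],o2-o1,rcond=None)[0]
        A,B=o1+p*t[0],o2+q*t[1]; out.append(np.r_[(A+B)/2,np.linalg.norm(A-B)])
    return np.array(out)
def proj(d,P):
    P=np.atleast_2d(P); c=(P-d["pose"][:3,3])@d["pose"][:3,:3]
    return np.c_[c[:,0]/c[:,2]*d["fx"]+d["cx"],c[:,1]/c[:,2]*d["fy"]+d["cy"]]
def hsv(d): return cv2.cvtColor(d["image"],cv2.COLOR_RGB2HSV)
def blobs(m,amin=8):
    n,l,s,c=cv2.connectedComponentsWithStats(m.astype(np.uint8))
    return [(c[i],s[i],l==i) for i in range(1,n) if s[i][4]>=amin]
E
python3 - <<'E'
from h import *
for n in("side","top"):
    d=pickle.load(open(n+".pkl","rb")); H=hsv(d).astype(int); h,s,v=H[...,0],H[...,1],H[...,2]
    for nm,m in dict(red=((h<6)|(h>174))&(s>170)&(v>80),orange=(h>=6)&(h<16)&(s>200)&(v>120),green=(h>45)&(h<75)&(s>120)&(v>60),yellow=(h>20)&(h<30)&(s>180)&(v>110)).items():
        for c,st,_ in blobs(m,10): print(n,nm,np.round(c,1),st)
d=pickle.load(open("top.pkl","rb"))["image"][:,:,::-1]
cv2.imwrite("pics/t1.png",cv2.resize(d[110:275,150:390],None,fx=3.3,fy=3.3,interpolation=cv2.INTER_CUBIC))
d=pickle.load(open("side.pkl","rb"))["image"][:,:,::-1]
cv2.imwrite("pics/s1.png",cv2.resize(d[150:375,205:435],None,fx=2.6,fy=2.6,interpolation=cv2.INTER_CUBIC))
E
```

```text
side red [279.1 167.2] [276 166   7   3  18]
side red [511.  275.4] [ 455  234  105   85 4610]
side red [507.3 263.9] [504 262   8   4  18]
side red [493.5 266.3] [491 265   5   4  15]
side red [534.2 284.6] [531 283   8   4  21]
side red [518.8 287.2] [517 286   4   4  13]
side green [376.7 308.6] [373 304   8  10  37]
side green [364.5 329.3] [352 322  27  16 257]
side yellow [280.9 275.8] [273 272  18   7  20]
top red [413.  47.] [384  47  59   1  59]
top red [407.4  80. ] [381  50  60  49 944]
top red [441.7  71.5] [441  50   3  45  60]
top red [187.4 187.4] [184 183   9   9  57]
top orange [425. 210.] [420 207  10   6  37]
top green [424.5 195.1] [419 193  12   5  32]
top green [443.8 214.2] [438 206  13  17 140]
top yellow [314.  230.3] [301 211  27  39 551]
top yellow [360.2 234.5] [349 215  25  39 543]
top yellow [214.1 235.5] [201 216  27  40 530]
top yellow [ 18.5 363.4] [   0  325   43   77 1694]
```

View pics/t1.png

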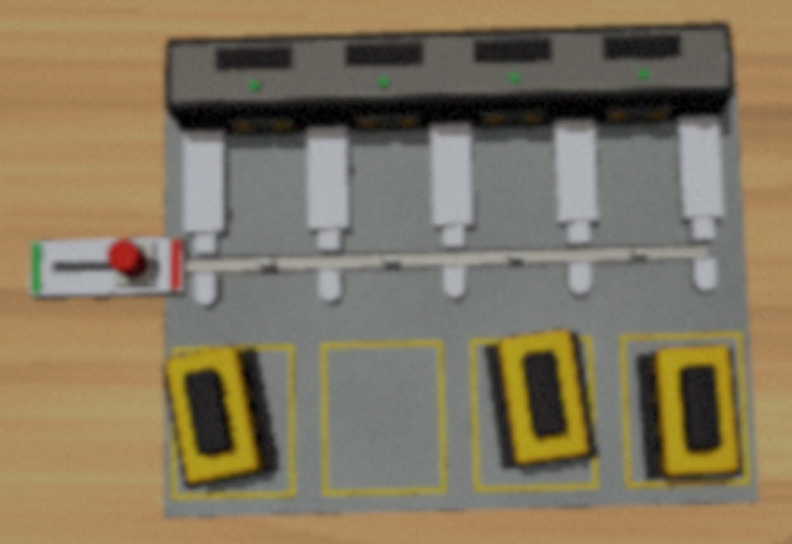

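View pics/s1.png

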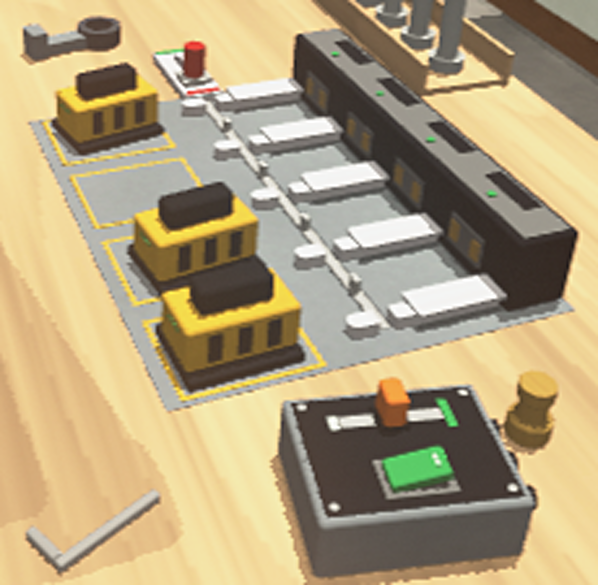

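```bash
cat > m.py <<'E'
from h import *
def packs(d):
    H=hsv(d).astype(int); h,s,v=H[...,0],H[...,1],H[...,2]
    k=6; up=lambda m: cv2.resize(m.astype(np.float32),None,fx=k,fy=k,interpolation=cv2.INTER_LINEAR)>.5
    out=[]
    for c,st,m in blobs((h>18)&(h<32)&(s>150)&(v>90),250):
        if c[0]<150: continue
        x,y,w,hh=st[:4]; x-=3;y-=3;w+=6;hh+=6
        M=up(m[y:y+hh,x:x+w]).astype(np.uint8)
        cs,hi=cv2.findContours(M,cv2.RETR_CCOMP,cv2.CHAIN_APPROX_NONE)
        f=lambda q:(q.astype(float)+.5)/k-.5+[x,y]
        o=max([q for q,g in zip(cs,hi[0]) if g[3]<0],key=cv2.contourArea)
        i=[q for q,g in zip(cs,hi[0]) if g[3]>=0]
        r=[]
        for q,z in ((o,.05),(max(i,key=cv2.contourArea) if i else None,.072)):
            if q is None: continue
            P=plane(d,f(q[:,0]),z)[:,:2].astype(np.float32)
            (cx,cy),(a,b),ang=cv2.minAreaRect(P*1000)
            if a<b: ang+=90;a,b=b,a
            ang=(ang+90)%180-90
            r.append((round(cx,1),round(cy,1),round(ang,1),round(a),round(b)))
        out.append((np.round(c,1).tolist(),r))
    return out
E
python3 - <<'E'
from m import *
T=pickle.load(open("top.pkl","rb"));S=pickle.load(open("side.pkl","rb"))
for p in packs(T): print(p)
f=lambda q:np.array(q,float)/3.3+[150,110]-.35
g=lambda q:np.array(q,float)/2.6+[205,150]-.3
nose=f([(205,306),(330,302),(455,298),(580,294),(706,290)]); lip=f([(204,231),(326,227),(453,223),(576,219),(702,215)])
W=np.r_[plane(T,nose,.013),plane(T,lip,.017)][:,:2]
ys=[.2,.1,0,-.1,-.2]; D=np.array([(-.033,y) for y in ys]+[(.025,y) for y in ys])
wc,dc=W.mean(0),D.mean(0); U,s,V=np.linalg.svd((D-dc).T@(W-wc)); R=V.T@U.T; t=wc-R@dc
print("dock",t,np.degrees(np.arctan2(R[1,0],R[0,0])),"scale",s.sum()/((D-dc)**2).sum(),"res mm",np.round((W-(D@R.T+t))*1000,1).tolist())
np.savez("dock.npz",R=R,t=t)
# two view heights
a=f([(125,252),(207,376+30-0),(543,393),(700,408)]) 
print("knob",tri(T,[[187.4,186.5]],S,g([[194,46]])))
print("ribs",tri(T,f([(208,412),(543,394),(701,408)]),S,g([(105,78),(195,200),(231,282)])))
print("headcorners",tri(T,f([(167,42),(730,28)]),S,g([(318,32),(575,232)])))
print("nose5",tri(T,nose[[0,4]],S,g([(183,104),(346,322)])))
print("sel,rocker",tri(T,[[425,209.5],[443.8,214.2]],S,[[355.8,298],[364.5,329.3]]))
import sys
for c,p in (("T",T),):
  im=p["image"][170:255,395:465,::-1]; cv2.imwrite("pics/con.png",cv2.resize(im,None,fx=7,fy=7,interpolation=cv2.INTER_CUBIC))
# white/grey dock y projections of knob
for n,P in (("knobplane",plane(T,[[187.4,187.4]],.056)),("ok",0)): 
  if n=="knobplane": print(n,P,(P[0,:2]-t)@R)
E
```

```text
([313.9, 230.1], [(450.8, -40.1, 9.4, 99, 65), (450.8, -42.4, 9.0, 66, 28)])
([213.9, 235.2], [(435.5, 211.3, 9.3, 103, 63), (434.6, 208.7, 12.7, 67, 31)])
([360.4, 234.6], [(441.7, -159.7, 4.3, 99, 59), (441.3, -158.6, 4.2, 65, 29)])
dock [0.56701611 0.02776663] 2.395195491044168 scale 0.999927537883795 res mm [[-1.1, -0.5], [-1.1, -0.5], [-1.1, -0.4], [-1.1, -0.0], [-1.1, -0.2], [1.2, -0.7], [1.2, 1.3], [1.1, -0.6], [1.0, 1.1], [0.9, 0.5]]
knob [[5.58165931e-01 2.81396822e-01 5.57621274e-02 1.33375435e-04]]
ribs [[ 4.35337542e-01  2.10703908e-01  6.46786658e-02  2.04523588e-05]
 [ 4.52237574e-01 -4.21075122e-02  6.54349676e-02  1.36707963e-03]
 [ 4.42834781e-01 -1.60573641e-01  6.55405926e-02  1.20153034e-03]]
headcorners [[ 0.71284026  0.25481884  0.06930287  0.0215259 ]
 [ 0.73770438 -0.18560942  0.07180882  0.00225464]]
nose5 [[ 5.26179336e-01  2.25380466e-01  1.29774688e-02  3.18380288e-03]
 [ 5.41113649e-01 -1.73561010e-01  1.30781682e-02  3.03344107e-04]]
sel,rocker [[ 0.50182411 -0.3133631   0.07891823  0.00108115]
 [ 0.49328432 -0.36562432  0.05925846  0.0010085 ]]
knobplane [[0.55584816 0.2812219  0.056     ]] [-0.00056582  0.25370057]
```

View pics/con.png

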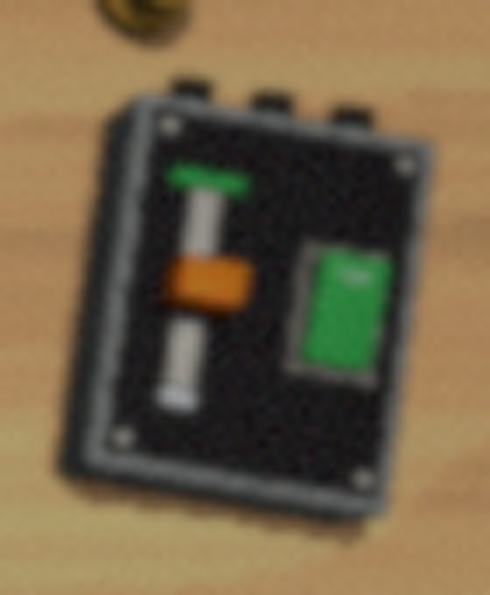

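```bash
cat > plan.py <<'E'
import json,sys,numpy as np,os
# waypoints "x y z yaw grip" (mm,deg), one call each; prints rows of tool-frame moves
F="cmd.json"
c=json.load(open(F)) if os.path.exists(F) else [154,-606,231,14.2]
for a in sys.argv[1:]:
    x,y,z,w,g=map(float,a.split())
    p=np.radians(c[3]); d=np.array([x-c[0],y-c[1]])
    s=np.array([d@[np.cos(p),np.sin(p)],d@[np.sin(p),-np.cos(p)],c[2]-z,c[3]-w])
    s=np.round(s*2)/2
    if np.linalg.norm(s[:3])>300 or abs(s[3])>50: sys.exit("too far")
    print("; ".join(" ".join(f"{v:g}" for v in [*(np.round(s[:3]*k/5*2)/2),0,0,np.round(s[3]*k/5*2)/2,g]) for k in range(1,6)))
    c=[c[0]+s[0]*np.cos(p)+s[1]*np.sin(p),c[1]+s[0]*np.sin(p)-s[1]*np.cos(p),c[2]-s[2],c[3]-s[3]]
json.dump(c,open(F,"w")); print("cmd",np.round(c,1))
E
python3 - <<'E'
from h import *
T=pickle.load(open("top.pkl","rb"));q=np.load("dock.npz");R,t=q["R"],q["t"]
W=plane(T,np.array([(148,97),(432,145),(383,515),(90,465)])/7+[395,170]-.43,.05)[:,:2]
D=np.array([(.07,.055),(.07,-.055),(-.07,-.055),(-.07,.055)])
wc=W.mean(0);U,s,V=np.linalg.svd(D.T@(W-wc));C=V.T@U.T
print("console",wc,np.degrees(np.arctan2(C[1,0],C[0,0])),s.sum()/(D**2).sum())
np.savez("con.npz",R=C,t=wc)
for n,P in(("sel",[.5018,-.3134]),("rock",[.4933,-.3656])): print(n,(np.array(P)-wc)@C*1000)
print("sel at z77.5",(plane(T,[[425,209.7]],.0775)[0,:2]-wc)@C*1000)
print("rocker_on world",C@[.013,-.026]+wc,"selfar",C@[.02,.026]+wc)
for n,p in (("knob0",(0,.255)),("knob1",(0,.305)),("b1",(.058,.15)),("b3",(.058,-.05)),("b4",(.058,-.15)),("pre1",(-.09,.15)),("pre3",(-.09,-.05)),("pre4",(-.09,-.15))): print(n,np.round((R@p+t)*1000,1))
for p in((435,210),(451,-41.5),(441.5,-159)): print((np.array(p)/1000-t)@R*1000)
E
python3 plan.py "200 -380 231 2.4 1" "400 -150 231 2.4 1" "530 100 200 2.4 1" "556 281 100 2.4 1"
```

```text
console [ 0.49685722 -0.33956735] -9.686649325237328 0.9634206787375307
sel [ 0.46940365 26.62594733]
rock [  0.87374666 -26.26002914]
sel at z77.5 [-0.26767484 26.34693038]
rocker_on world [ 0.50529712 -0.36738404] selfar [ 0.52094682 -0.31730324]
knob0 [556.4 282.5]
knob1 [554.3 332.5]
b1 [618.7 180.1]
b3 [627.1 -19.8]
b4 [ 631.2 -119.7]
pre1 [470.8 173.9]
pre3 [479.2 -26. ]
pre4 [ 483.4 -125.9]
[-124.28489754  187.5913634 ]
[-118.8095321   -64.35758059]
[-133.21177734 -181.35790252]
20 -41.5 0 0 0 2.5 1; 40 -83 0 0 0 5 1; 60 -125 0 0 0 7 1; 80 -166.5 0 0 0 9.5 1; 100 -208 0 0 0 12 1too far
```

```bash
python3 plan.py "230 -370 231 2.4 1" "400 -150 231 2.4 1" "520 90 200 2.4 1" "556 282 110 2.4 1"
```

```text
26.5 -42 0 0 0 2.5 1; 52.5 -84 0 0 0 5 1; 79 -126 0 0 0 7 1; 105 -168 0 0 0 9.5 1; 131.5 -210 0 0 0 12 1
35.5 -42.5 0 0 0 -0 1; 71.5 -85.5 0 0 0 -0 1; 107 -128 0 0 0 -0 1; 143 -171 0 0 0 -0 1; 178.5 -213.5 0 0 0 -0 1
26 -47 6 0 0 -0 1; 51.5 -94 12.5 0 0 -0 1; 77.5 -141 18.5 0 0 -0 1; 103 -188 25 0 0 -0 1; 129 -235 31 0 0 -0 1
8.5 -38 18 0 0 -0 1; 17.5 -76 36 0 0 -0 1; 26 -114.5 54 0 0 -0 1; 35 -152.5 72 0 0 -0 1; 43.5 -190.5 90 0 0 -0 1
cmd [556.2 281.8 110.    2.2]
```

Request:
move_arm(commands="26.5 -42 0 0 0 2.5 1; 52.5 -84 0 0 0 5 1; 79 -126 0 0 0 7 1; 105 -168 0 0 0 9.5 1; 131.5 -210 0 0 0 12 1")

```text
t: 0.72
tcp_pos: [0.2299, -0.368, 0.2311]
tool_rot: [1.0, 0.019, 0.0, -0.0]
force: [1.4, 0.2, -0.4]
finger_gap: 1.001
gripper_force: 0.0
```

Request:
move_arm(commands="35.5 -42.5 0 0 0 0 1; 71.5 -85.5 0 0 0 0 1; 107 -128 0 0 0 0 1; 143 -171 0 0 0 0 1; 178.5 -213.5 0 0 0 0 1")

```text
t: 1.35
tcp_pos: [0.4005, -0.1479, 0.2313]
tool_rot: [1.0, 0.02, 0.0, 0.0]
force: [0.1, 0.3, 1.2]
finger_gap: 1.003
gripper_force: 0.0
```

Request:
move_arm(commands="26 -47 6 0 0 0 1; 51.5 -94 12.5 0 0 0 1; 77.5 -141 18.5 0 0 0 1; 103 -188 25 0 0 0 1; 129 -235 31 0 0 0 1")

```text
t: 1.98
tcp_pos: [0.5196, 0.0922, 0.1998]
tool_rot: [1.0, 0.02, -0.0, 0.0]
force: [0.6, -0.3, 0.3]
finger_gap: 1.002
gripper_force: 0.0
```

Request:
move_arm(commands="8.5 -38 18 0 0 0 1; 17.5 -76 36 0 0 0 1; 26 -114.5 54 0 0 0 1; 35 -152.5 72 0 0 0 1; 43.5 -190.5 90 0 0 0 1")

```text
t: 2.6
tcp_pos: [0.5551, 0.2837, 0.1092]
tool_rot: [1.0, 0.02, -0.0, 0.0]
force: [0.3, -0.6, 0.7]
finger_gap: 0.999
gripper_force: 0.0
```

```bash
python3 plan.py "556 282 30 2.4 1" "556 282 30 2.4 -1" "554 334.5 30 2.4 -1"
```

```text
-0 -0 16 0 0 -0 1; -0 -0 32 0 0 -0 1; -0 -0 48 0 0 -0 1; -0 -0 64 0 0 -0 1; -0 -0 80 0 0 -0 1
-0 -0 0 0 0 -0 -1; -0 -0 0 0 0 -0 -1; -0 -0 0 0 0 -0 -1; -0 -0 0 0 0 -0 -1; -0 -0 0 0 0 -0 -1
-0 -10.5 0 0 0 -0 -1; -0 -21 0 0 0 -0 -1; -0 -31.5 0 0 0 -0 -1; -0 -42 0 0 0 -0 -1; -0 -52.5 0 0 0 -0 -1
cmd [554.2 334.3  30.    2.2]
```

Request:
move_arm(commands="0 0 16 0 0 0 1; 0 0 32 0 0 0 1; 0 0 48 0 0 0 1; 0 0 64 0 0 0 1; 0 0 80 0 0 0 1")

```text
t: 3.22
tcp_pos: [0.5555, 0.2818, 0.0294]
tool_rot: [1.0, 0.019, 0.0, 0.0]
force: [-0.3, -0.1, -0.1]
finger_gap: 1.002
gripper_force: 0.0
```

Request:
move_arm(commands="0 0 0 0 0 0 -1; 0 0 0 0 0 0 -1; 0 0 0 0 0 0 -1; 0 0 0 0 0 0 -1; 0 0 0 0 0 0 -1", grip_force=40)

```text
t: 3.85
tcp_pos: [0.5558, 0.2825, 0.0313]
tool_rot: [1.0, 0.02, 0.001, -0.0]
force: [-0.7, -1.1, 4.0]
finger_gap: 0.29
gripper_force: 39.4
```

Request:
move_arm(commands="0 -10.5 0 0 0 0 -1; 0 -21 0 0 0 0 -1; 0 -31.5 0 0 0 0 -1; 0 -42 0 0 0 0 -1; 0 -52.5 0 0 0 0 -1")

```text
t: 4.47
tcp_pos: [0.5539, 0.3303, 0.0312]
tool_rot: [1.0, 0.022, -0.0, 0.005]
force: [5.6, -35.3, 11.1]
finger_gap: 0.289
gripper_force: 41.9
```

Request:
move_arm(commands="0 3 0 0 0 0 -1; 0 3.5 0 0 0 0 0.2; 0 3.5 0 0 0 0 0.2; 0 3.5 0 0 0 0 0.2; 0 3.5 -40 0 0 0 0.2")

```text
t: 5.1
tcp_pos: [0.5505, 0.3308, 0.0672]
tool_rot: [1.0, 0.02, -0.004, 0.001]
force: [-0.2, 0.3, -0.1]
finger_gap: 0.6
gripper_force: 0.0
```

Request:
move_arm(commands="0 0 -40 0 0 0 0.2; 0 0 -80 0 0 0 0.2; -40 0 -100 0 0 0 0.2; -80 0 -110 0 0 0 0.2; -120 0 -110 0 0 0 0.2")

```text
t: 5.72
tcp_pos: [0.4327, 0.3273, 0.1813]
tool_rot: [1.0, 0.02, 0.001, -0.001]
force: [0.6, 0.2, 0.1]
finger_gap: 0.596
gripper_force: 0.0
```

```bash
python3 - <<'E'
from m import *
T=snapshot("top");S=snapshot("side"); pickle.dump(T,open("top.pkl","wb"));pickle.dump(S,open("side.pkl","wb"))
for p in packs(T): print(p)
q=np.load("dock.npz");R,t=q["R"],q["t"]
H=hsv(T).astype(int); m=((H[...,0]<6)|(H[...,0]>174))&(H[...,1]>170)&(H[...,2]>80)
for c,st,_ in blobs(m,10):
  if c[0]<250: print(c,st,(plane(T,[c],.056)[0,:2]-t)@R*1000)
a=cv2.resize(T["image"][110:275,150:390,::-1],(600,412),interpolation=cv2.INTER_CUBIC)
cv2.imwrite("pics/t2.png",a)
E
```

```text
([313.9, 230.1], [(450.9, -40.3, 9.4, 99, 65), (450.8, -42.4, 9.0, 66, 28)])
([214.1, 234.6], [(436.0, 211.5, 7.9, 101, 65), (434.6, 208.9, 11.0, 66, 30)])
([360.4, 234.6], [(441.7, -159.7, 4.8, 99, 59), (441.4, -158.5, 4.2, 65, 29)])
[168.52631579 187.77192982] [164 184  10   9  57] [6.37895599e-02 3.02063062e+02]
```

View pics/t2.png

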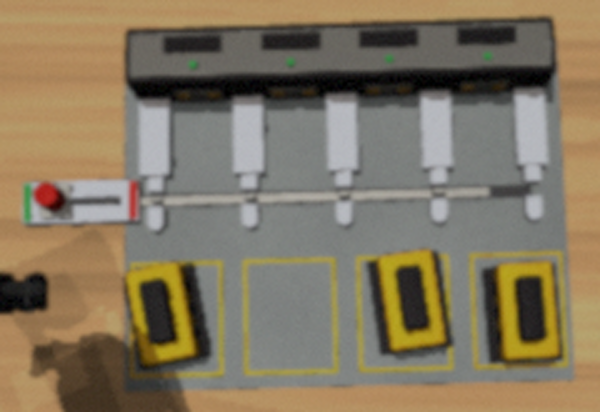

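```bash
echo '[434.4,326.2,180,2.2]'>cmd.json; python3 plan.py "554.4 331.5 110 2.2 0.4" "554.4 331.5 32 2.2 0.4" "554.4 331.5 32 2.2 -1" "554.2 336.5 32 2.2 -1" "554.2 336.5 32 2.2 0.4" "554.2 334.5 90 2.2 0.4"
```

```text
24 -0 14 0 0 0 0.4; 48 -0 28 0 0 0 0.4; 72 -0.5 42 0 0 0 0.4; 96 -0.5 56 0 0 0 0.4; 120 -0.5 70 0 0 0 0.4
0 -0 15.5 0 0 0 0.4; 0 -0 31 0 0 0 0.4; 0 -0 47 0 0 0 0.4; 0 -0 62.5 0 0 0 0.4; 0 -0 78 0 0 0 0.4
0 -0 0 0 0 0 -1; 0 -0 0 0 0 0 -1; 0 -0 0 0 0 0 -1; 0 -0 0 0 0 0 -1; 0 -0 0 0 0 0 -1
0 -1 0 0 0 0 -1; 0 -2 0 0 0 0 -1; 0 -3 0 0 0 0 -1; 0 -4 0 0 0 0 -1; 0 -5 0 0 0 0 -1
0 -0 0 0 0 0 0.4; 0 -0 0 0 0 0 0.4; 0 -0 0 0 0 0 0.4; 0 -0 0 0 0 0 0.4; 0 -0 0 0 0 0 0.4
0 0.5 -11.5 0 0 0 0.4; 0 1 -23 0 0 0 0.4; 0 1 -35 0 0 0 0.4; 0 1.5 -46.5 0 0 0 0.4; 0 2 -58 0 0 0 0.4
cmd [554.2 334.3  90.    2.2]
```

Request:
move_arm(commands="24 0 14 0 0 0 0.4; 48 0 28 0 0 0 0.4; 72 -0.5 42 0 0 0 0.4; 96 -0.5 56 0 0 0 0.4; 120 -0.5 70 0 0 0 0.4")

```text
t: 6.45
tcp_pos: [0.5549, 0.3323, 0.1095]
tool_rot: [1.0, 0.02, 0.0, -0.0]
force: [-1.0, 0.2, -0.7]
finger_gap: 0.698
gripper_force: 0.0
```

Request:
move_arm(commands="0 0 15.5 0 0 0 0.4; 0 0 31 0 0 0 0.4; 0 0 47 0 0 0 0.4; 0 0 62.5 0 0 0 0.4; 0 0 78 0 0 0 0.4")

```text
t: 7.08
tcp_pos: [0.5529, 0.3321, 0.0314]
tool_rot: [1.0, 0.02, -0.0, 0.0]
force: [0.2, 0.4, 0.2]
finger_gap: 0.698
gripper_force: 0.0
```

Request:
move_arm(commands="0 0 0 0 0 0 -1; 0 0 0 0 0 0 -1; 0 0 0 0 0 0 -1; 0 0 0 0 0 0 -1; 0 0 0 0 0 0 -1")

```text
t: 7.7
tcp_pos: [0.5533, 0.3299, 0.0326]
tool_rot: [1.0, 0.02, -0.0, 0.002]
force: [0.6, -4.8, -1.7]
finger_gap: 0.291
gripper_force: 39.7
```

Request:
move_arm(commands="0 -1 0 0 0 0 -1; 0 -2 0 0 0 0 -1; 0 -3 0 0 0 0 -1; 0 -4 0 0 0 0 -1; 0 -5 0 0 0 0 -1")

```text
t: 8.32
tcp_pos: [0.5532, 0.3301, 0.0325]
tool_rot: [1.0, 0.021, -0.001, 0.006]
force: [2.2, -21.4, 1.7]
finger_gap: 0.295
gripper_force: 39.8
```

Request:
move_arm(commands="0 0 0 0 0 0 0.4; 0 0 0 0 0 0 0.4; 0 0 0 0 0 0 0.4; 0 0 0 0 0 0 0.4; 0 0 0 0 0 0 0.4")

```text
t: 8.95
tcp_pos: [0.553, 0.3373, 0.0324]
tool_rot: [1.0, 0.02, 0.0, -0.0]
force: [-0.4, 0.2, 0.0]
finger_gap: 0.697
gripper_force: 0.0
```

Request:
move_arm(commands="0 0.5 -11.5 0 0 0 0.4; 0 1 -23 0 0 0 0.4; 0 1 -35 0 0 0 0.4; 0 1.5 -46.5 0 0 0 0.4; 0 2 -58 0 0 0 0.4")

```text
t: 9.57
tcp_pos: [0.5533, 0.335, 0.0914]
tool_rot: [1.0, 0.02, 0.0, -0.0]
force: [0.5, 0.4, -0.3]
finger_gap: 0.698
gripper_force: 0.0
```

```bash
cat > look.py <<'E'
from m import *
T=snapshot("top"); pickle.dump(T,open("top.pkl","wb"))
for p in packs(T): print(p)
q=np.load("dock.npz");R,t=q["R"],q["t"]
H=hsv(T).astype(int); m=((H[...,0]<6)|(H[...,0]>174))&(H[...,1]>170)&(H[...,2]>80)
for c,st,_ in blobs(m,10):
  if c[0]<250: print("knob",st,(plane(T,[c],.056)[0,:2]-t)@R*1000)
E
python3 look.py; python3 plan.py "400 300 180 6 0.6" "435 209.5 150 9 0.6"
```

```text
([209.3, 228.3], [(453.4, 224.5, 12.8, 96, 60), (451.4, 221.2, 15.3, 74, 32)])
([313.9, 230.3], [(450.7, -40.3, 9.4, 100, 65), (451.2, -42.4, 8.4, 65, 27)])
([360.3, 234.7], [(441.6, -159.4, 4.9, 99, 60), (441.4, -158.4, 4.4, 65, 28)])
-31 5.5 -18 0 0 -1 0.6; -62 11.5 -36 0 0 -1.5 0.6; -93.5 17 -54 0 0 -2.5 0.6; -124.5 23 -72 0 0 -3 0.6; -155.5 28.5 -90 0 0 -4 0.6
5 18.5 6 0 0 -0.5 0.6; 10 37.5 12 0 0 -1 0.6; 15 56 18 0 0 -2 0.6; 20 75 24 0 0 -2.5 0.6; 25 93.5 30 0 0 -3 0.6
cmd [434.8 209.6 150.    9.2]
```

```bash
echo '[554.2,334.3,90,2.2]'>cmd.json; python3 plan.py "530 200 190 5 0.6" "451 -41.5 150 9 0.6"
```

```text
-6 26.5 -20 0 0 -0.5 0.6; -12 53.5 -40 0 0 -1 0.6; -17.5 80 -60 0 0 -2 0.6; -23.5 107 -80 0 0 -2.5 0.6; -29.5 133.5 -100 0 0 -3 0.6
-20 46.5 8 0 0 -1 0.6; -40 93 16 0 0 -1.5 0.6; -60.5 140 24 0 0 -2.5 0.6; -80.5 186.5 32 0 0 -3 0.6; -100.5 233 40 0 0 -4 0.6
cmd [450.9 -41.4 150.    9.2]
```

Request:
move_arm(commands="-6 26.5 -20 0 0 -0.5 0.6; -12 53.5 -40 0 0 -1 0.6; -17.5 80 -60 0 0 -2 0.6; -23.5 107 -80 0 0 -2.5 0.6; -29.5 133.5 -100 0 0 -3 0.6")

```text
t: 10.25
tcp_pos: [0.5287, 0.1995, 0.1911]
tool_rot: [0.999, 0.046, -0.0, 0.0]
force: [1.1, -0.5, 0.7]
finger_gap: 0.796
gripper_force: 0.0
```

Request:
move_arm(commands="-20 46.5 8 0 0 -1 0.6; -40 93 16 0 0 -1.5 0.6; -60.5 140 24 0 0 -2.5 0.6; -80.5 186.5 32 0 0 -3 0.6; -100.5 233 40 0 0 -4 0.6")

```text
t: 10.88
tcp_pos: [0.4499, -0.0423, 0.1505]
tool_rot: [0.997, 0.081, 0.0, 0.0]
force: [-0.2, -0.7, 0.1]
finger_gap: 0.795
gripper_force: 0.0
```

```bash
python3 look.py; python3 plan.py "451 -41.5 56 9 0.6" "451 -41.5 56 9 -1" "465 -34 56 5.5 -1" "479 -26.5 56 2.4 -1" "540 -24 56 2.4 -1"; python3 -c "
from h import *
cv2.imwrite('pics/t3.png',cv2.resize(pickle.load(open('top.pkl','rb'))['image'][110:275,150:390,::-1],(600,412)))"
```

```text
([199.6, 220.4], [(473.4, 249.7, 2.0, 100, 58), (472.0, 247.2, 2.4, 66, 28)])
([366.6, 237.8], [(442.1, -167.7, -0.8, 99, 47)])
knob [164 184  10   9  58] [-4.98823335e-02  3.01643536e+02]
0 0 19 0 0 0 0.6; 0 0 37.5 0 0 0 0.6; 0 0 56.5 0 0 0 0.6; 0 0 75 0 0 0 0.6; 0 0 94 0 0 0 0.6
0 0 0 0 0 0 -1; 0 0 0 0 0 0 -1; 0 0 0 0 0 0 -1; 0 0 0 0 0 0 -1; 0 0 0 0 0 0 -1
3 -1 0 0 0 0.5 -1; 6 -2 0 0 0 1.5 -1; 9 -3 0 0 0 2 -1; 12 -4 0 0 0 3 -1; 15 -5 0 0 0 3.5 -1
3 -1 0 0 0 0.5 -1; 6 -2.5 0 0 0 1.5 -1; 9 -3.5 0 0 0 2 -1; 12 -5 0 0 0 3 -1; 15 -6 0 0 0 3.5 -1
12 -0 0 0 0 -0 -1; 24.5 -0 0 0 0 -0 -1; 36.5 -0.5 0 0 0 -0 -1; 49 -0.5 0 0 0 -0 -1; 61 -0.5 0 0 0 -0 -1
cmd [540.2 -23.7  56.    2.2]
```

View pics/t3.png

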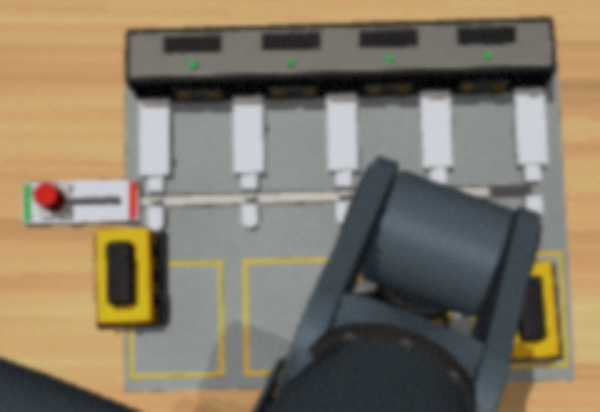

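Request:
move_arm(commands="0 0 19 0 0 0 0.6; 0 0 37.5 0 0 0 0.6; 0 0 56.5 0 0 0 0.6; 0 0 75 0 0 0 0.6; 0 0 94 0 0 0 0.6")

```text
t: 11.55
tcp_pos: [0.4507, -0.0408, 0.056]
tool_rot: [0.997, 0.081, 0.0, 0.0]
force: [0.1, 0.4, 0.2]
finger_gap: 0.796
gripper_force: 0.0
```

Request:
move_arm(commands="0 0 0 0 0 0 -1; 0 0 0 0 0 0 -1; 0 0 0 0 0 0 -1; 0 0 0 0 0 0 -1; 0 0 0 0 0 0 -1", grip_force=40)

```text
t: 12.18
tcp_pos: [0.4514, -0.0414, 0.0573]
tool_rot: [0.997, 0.081, 0.001, 0.001]
force: [0.2, -2.6, 6.6]
finger_gap: 0.292
gripper_force: 41.3
```

Request:
move_arm(commands="3 -1 0 0 0 0.5 -1; 6 -2 0 0 0 1.5 -1; 9 -3 0 0 0 2 -1; 12 -4 0 0 0 3 -1; 15 -5 0 0 0 3.5 -1")

```text
t: 12.8
tcp_pos: [0.4598, -0.0328, 0.0573]
tool_rot: [0.999, 0.051, -0.004, -0.001]
force: [-8.2, -3.0, 15.5]
finger_gap: 0.293
gripper_force: 42.5
```

Request:
move_arm(commands="3 -1 0 0 0 0.5 -1; 6 -2.5 0 0 0 1.5 -1; 9 -3.5 0 0 0 2 -1; 12 -5 0 0 0 3 -1; 15 -6 0 0 0 3.5 -1")

```text
t: 13.42
tcp_pos: [0.4731, -0.025, 0.0573]
tool_rot: [1.0, 0.02, -0.005, -0.001]
force: [-9.5, -2.2, 16.8]
finger_gap: 0.291
gripper_force: 42.6
```

Request:
move_arm(commands="12 0 -1 0 0 0 -1; 24.5 0 -1 0 0 0 -1; 36.5 -0.5 -1 0 0 0 -1; 49 -0.5 -1 0 0 0 -1; 61 -0.5 -1 0 0 0 -1")

```text
t: 14.05
tcp_pos: [0.5387, -0.0226, 0.0573]
tool_rot: [1.0, 0.02, -0.002, -0.0]
force: [-6.2, 0.0, 7.0]
finger_gap: 0.294
gripper_force: 41.3
```

```bash
echo '[540.2,-23.7,55,2.2]'>cmd.json; python3 look.py; python3 plan.py "590 -21.5 55 2.4 -1" "630 -19.8 55 2.4 -1"
```

```text
([364.5, 238.1], [(440.9, -163.8, -0.5, 101, 55)])
10 -0 0 0 0 -0 -1; 20 -0 0 0 0 -0 -1; 30 -0.5 0 0 0 -0 -1; 40 -0.5 0 0 0 -0 -1; 50 -0.5 0 0 0 -0 -1
8 0 0 0 0 -0 -1; 16 0 0 0 0 -0 -1; 24 0 0 0 0 -0 -1; 32 0 0 0 0 -0 -1; 40 0 0 0 0 -0 -1
cmd [630.1 -19.7  55.    2.2]
```

Request:
move_arm(commands="10 0 0 0 0 0 -1; 20 0 0 0 0 0 -1; 30 -0.5 0 0 0 0 -1; 40 -0.5 0 0 0 0 -1; 50 -0.5 0 0 0 0 -1")

```text
t: 14.72
tcp_pos: [0.5871, -0.0207, 0.0574]
tool_rot: [1.0, 0.02, -0.003, -0.0]
force: [-7.5, -2.9, 6.9]
finger_gap: 0.297
gripper_force: 41.5
```

Request:
move_arm(commands="8 0 0 0 0 0 -1; 16 0 0 0 0 0 -1; 24 0 0 0 0 0 -1; 32 0 0 0 0 0 -1; 40 0 0 0 0 0 -1")

```text
t: 15.35
tcp_pos: [0.6262, -0.0191, 0.0576]
tool_rot: [1.0, 0.02, -0.004, -0.0]
force: [-18.7, -4.5, 18.3]
finger_gap: 0.292
gripper_force: 42.8
```

Request:
move_arm(commands="1 0 -0.5 0 0 0 -1; 2 0 -0.5 0 0 0 -1; 3 0 -0.5 0 0 0 -1; 3 0 -0.5 0 0 0 -1; 3 0 -0.5 0 0 0 -1")

```text
t: 15.98
tcp_pos: [0.6264, -0.0191, 0.0578]
tool_rot: [1.0, 0.02, -0.007, -0.0]
force: [-13.9, -2.5, 12.3]
finger_gap: 0.296
gripper_force: 42.1
```

Request:
move_arm(commands="0 0 0 0 0 0 0.2; 0 0 0 0 0 0 0.2; 0 0 0 0 0 0 0.2; 0 0 -30 0 0 0 0.2; 0 0 -60 0 0 0 0.2")

```text
t: 16.6
tcp_pos: [0.6326, -0.0188, 0.1178]
tool_rot: [1.0, 0.02, -0.0, -0.0]
force: [1.1, 0.1, 0.4]
finger_gap: 0.597
gripper_force: 0.0
```

```bash
echo '[633,-19.6,117.5,2.2]'>cmd.json; python3 look.py; python3 plan.py "540 -90 160 4 0.6" "441.5 -159 110 4.4 0.6" "441.5 -159 57 4.4 0.6" "441.5 -159 57 4.4 -1" "462 -142 58 3.4 -1" "483 -125.9 58 2.4 -1"; python3 -c "
from h import *
cv2.imwrite('pics/t4.png',cv2.resize(pickle.load(open('top.pkl','rb'))['image'][110:275,150:390,::-1],(600,412)))"
```

```text
([360.1, 234.9], [(441.4, -158.7, 4.4, 99, 61), (441.4, -158.4, 3.7, 65, 26)])
-19 13.5 -8.5 0 0 -0.5 0.6; -38 27 -17 0 0 -1 0.6; -57.5 40 -25.5 0 0 -1 0.6; -76.5 53.5 -34 0 0 -1.5 0.6; -95.5 67 -42.5 0 0 -2 0.6
-20.5 12.5 10 0 0 -0 0.6; -41.5 24.5 20 0 0 -0 0.6; -62 37 30 0 0 -0 0.6; -83 49 40 0 0 -0 0.6; -103.5 61.5 50 0 0 -0 0.6
0 -0 10.5 0 0 -0 0.6; 0 -0 21 0 0 -0 0.6; 0 -0 32 0 0 -0 0.6; 0 -0 42.5 0 0 -0 0.6; 0 -0 53 0 0 -0 0.6
0 -0 0 0 0 -0 -1; 0 -0 0 0 0 -0 -1; 0 -0 0 0 0 -0 -1; 0 -0 0 0 0 -0 -1; 0 -0 0 0 0 -0 -1
4.5 -3 -0 0 0 0 -1; 9 -6 -0.5 0 0 0.5 -1; 13 -9.5 -0.5 0 0 0.5 -1; 17.5 -12.5 -1 0 0 1 -1; 22 -15.5 -1 0 0 1 -1
4.5 -3 0 0 0 0 -1; 8.5 -6 0 0 0 0.5 -1; 13 -9 0 0 0 0.5 -1; 17 -12 0 0 0 1 -1; 21.5 -15 0 0 0 1 -1
cmd [ 482.9 -125.9   58.     2.2]
```

View pics/t4.png

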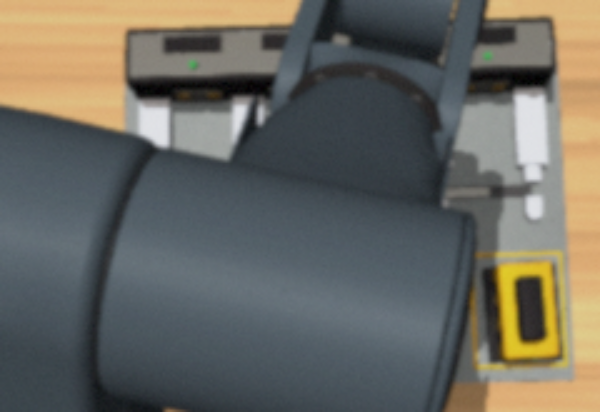

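Request:
move_arm(commands="-19 13.5 -8.5 0 0 -0.5 0.6; -38 27 -17 0 0 -1 0.6; -57.5 40 -25.5 0 0 -1 0.6; -76.5 53.5 -34 0 0 -1.5 0.6; -95.5 67 -42.5 0 0 -2 0.6")

```text
t: 17.27
tcp_pos: [0.5396, -0.0901, 0.1604]
tool_rot: [0.999, 0.037, 0.0, 0.0]
force: [1.2, -0.3, 0.1]
finger_gap: 0.802
gripper_force: 0.0
```

Request:
move_arm(commands="-20.5 12.5 10 0 0 0 0.6; -41.5 24.5 20 0 0 0 0.6; -62 37 30 0 0 0 0.6; -83 49 40 0 0 0 0.6; -103.5 61.5 50 0 0 0 0.6")

```text
t: 17.9
tcp_pos: [0.441, -0.1593, 0.11]
tool_rot: [0.999, 0.037, 0.001, 0.0]
force: [-0.5, -0.2, 0.6]
finger_gap: 0.799
gripper_force: 0.0
```

Request:
move_arm(commands="0 0 10.5 0 0 0 0.6; 0 0 21 0 0 0 0.6; 0 0 32 0 0 0 0.6; 0 0 42.5 0 0 0 0.6; 0 0 53 0 0 0 0.6")

```text
t: 18.52
tcp_pos: [0.4412, -0.1584, 0.0565]
tool_rot: [0.999, 0.037, 0.0, 0.0]
force: [0.0, 0.1, 0.1]
finger_gap: 0.799
gripper_force: 0.0
```

Request:
move_arm(commands="0 0 0 0 0 0 -1; 0 0 0 0 0 0 -1; 0 0 0 0 0 0 -1; 0 0 0 0 0 0 -1; 0 0 0 0 0 0 -1")

```text
t: 19.15
tcp_pos: [0.4418, -0.1595, 0.0579]
tool_rot: [0.999, 0.037, 0.001, 0.001]
force: [0.6, -3.3, 3.6]
finger_gap: 0.289
gripper_force: 41.2
```

Request:
move_arm(commands="4.5 -3 0 0 0 0 -1; 9 -6 -0.5 0 0 0.5 -1; 13 -9.5 -0.5 0 0 0.5 -1; 17.5 -12.5 -1 0 0 1 -1; 22 -15.5 -1 0 0 1 -1")

```text
t: 19.77
tcp_pos: [0.4612, -0.1407, 0.0579]
tool_rot: [1.0, 0.028, -0.001, -0.001]
force: [-2.6, -0.9, -1.9]
finger_gap: 0.293
gripper_force: 40.6
```

Request:
move_arm(commands="4.5 -3 0 0 0 0 -1; 8.5 -6 0 0 0 0.5 -1; 13 -9 0 0 0 0.5 -1; 17 -12 0 0 0 1 -1; 21.5 -15 0 0 0 1 -1")

```text
t: 20.4
tcp_pos: [0.4825, -0.1249, 0.0581]
tool_rot: [1.0, 0.02, -0.0, -0.0]
force: [-0.9, -0.0, -5.4]
finger_gap: 0.291
gripper_force: 40.0
```

```bash
python3 look.py; python3 plan.py "545 -123.3 58 2.4 -1" "590 -121.4 58 2.4 -1" "634 -119.6 58 2.4 -1" "637 -119.4 58 2.4 -1"
```

```text
([192.4, 218.3], [(473.4, 259.9, 2.2, 100, 38)])
knob [164 184  10   9  60] [ -0.32006022 301.82887941]
12.5 -0 0 0 0 -0 -1; 25 -0 0 0 0 -0 -1; 37 -0 0 0 0 -0 -1; 49.5 -0 0 0 0 -0 -1; 62 -0 0 0 0 -0 -1
9 -0 0 0 0 -0 -1; 18 -0 0 0 0 -0 -1; 27 -0.5 0 0 0 -0 -1; 36 -0.5 0 0 0 -0 -1; 45 -0.5 0 0 0 -0 -1
9 0 0 0 0 -0 -1; 18 0 0 0 0 -0 -1; 26.5 0 0 0 0 -0 -1; 35.5 0 0 0 0 -0 -1; 44.5 0 0 0 0 -0 -1
0.5 -0 0 0 0 -0 -1; 1 -0 0 0 0 -0 -1; 2 -0 0 0 0 -0 -1; 2.5 -0 0 0 0 -0 -1; 3 -0 0 0 0 -0 -1
cmd [ 637.2 -119.5   58.     2.2]
```

Request:
move_arm(commands="12.5 0 1 0 0 0 -1; 25 0 1 0 0 0 -1; 37 0 1 0 0 0 -1; 49.5 0 1 0 0 0 -1; 62 0 1 0 0 0 -1")

```text
t: 21.08
tcp_pos: [0.5436, -0.1225, 0.0579]
tool_rot: [1.0, 0.02, -0.002, -0.0]
force: [-5.5, -0.7, 6.2]
finger_gap: 0.294
gripper_force: 41.5
```

Request:
move_arm(commands="9 0 0 0 0 0 -1; 18 0 0 0 0 0 -1; 27 -0.5 0 0 0 0 -1; 36 -0.5 0 0 0 0 -1; 45 -0.5 0 0 0 0 -1")

```text
t: 21.7
tcp_pos: [0.5877, -0.1208, 0.058]
tool_rot: [1.0, 0.02, -0.002, 0.0]
force: [-8.6, -2.3, 7.7]
finger_gap: 0.293
gripper_force: 41.7
```

Request:
move_arm(commands="9 0 0 0 0 0 -1; 18 0 0 0 0 0 -1; 26.5 0 0 0 0 0 -1; 35.5 0 0 0 0 0 -1; 44.5 0 0 0 0 0 -1")

```text
t: 22.32
tcp_pos: [0.6296, -0.119, 0.0582]
tool_rot: [1.0, 0.021, -0.006, -0.0]
force: [-21.9, -5.8, 20.3]
finger_gap: 0.291
gripper_force: 43.3
```

Request:
move_arm(commands="0.5 0 0 0 0 0 -1; 1 0 0 0 0 0 -1; 2 0 0 0 0 0 -1; 2.5 0 0 0 0 0 -1; 3 0 0 0 0 0 -1")

```text
t: 22.95
tcp_pos: [0.6298, -0.119, 0.0584]
tool_rot: [1.0, 0.02, -0.008, -0.0]
force: [-19.7, -3.8, 17.5]
finger_gap: 0.292
gripper_force: 42.9
```

```bash
echo '[637.2,-119.5,57,2.2]'>cmd.json; python3 plan.py "637.2 -119.5 57 2.2 0.2" "637.2 -119.5 130 2.2 0.2" "560 50 170 2.2 0.6" "530 150 170 2.2 0.6"
```

```text
0 0 0 0 0 0 0.2; 0 0 0 0 0 0 0.2; 0 0 0 0 0 0 0.2; 0 0 0 0 0 0 0.2; 0 0 0 0 0 0 0.2
0 0 -14.5 0 0 0 0.2; 0 0 -29 0 0 0 0.2; 0 0 -44 0 0 0 0.2; 0 0 -58.5 0 0 0 0.2; 0 0 -73 0 0 0 0.2
-14 -34.5 -8 0 0 0 0.6; -28 -69 -16 0 0 0 0.6; -42.5 -103.5 -24 0 0 0 0.6; -56.5 -138 -32 0 0 0 0.6; -70.5 -172.5 -40 0 0 0 0.6
-5.5 -20 0 0 0 0 0.6; -10.5 -40.5 0 0 0 0 0.6; -16 -60.5 0 0 0 0 0.6; -21 -81 0 0 0 0 0.6; -26.5 -101 0 0 0 0 0.6
cmd [529.8 150.1 170.    2.2]
```

Request:
move_arm(commands="0 0 0 0 0 0 0.2; 0 0 0 0 0 0 0.2; 0 0 0 0 0 0 0.2; 0 0 0 0 0 0 0.2; 0 0 0 0 0 0 0.2")

```text
t: 23.58
tcp_pos: [0.6369, -0.1186, 0.0571]
tool_rot: [1.0, 0.02, 0.0, -0.0]
force: [-0.6, 1.0, 0.6]
finger_gap: 0.601
gripper_force: 0.0
```

Request:
move_arm(commands="0 0 -14.5 0 0 0 0.2; 0 0 -29 0 0 0 0.2; 0 0 -44 0 0 0 0.2; 0 0 -58.5 0 0 0 0.2; 0 0 -73 0 0 0 0.2")

```text
t: 24.2
tcp_pos: [0.6368, -0.1188, 0.1317]
tool_rot: [1.0, 0.02, 0.0, 0.0]
force: [-0.2, -0.3, 0.1]
finger_gap: 0.601
gripper_force: 0.0
```

Request:
move_arm(commands="-14 -34.5 -8 0 0 0 0.6; -28 -69 -16 0 0 0 0.6; -42.5 -103.5 -24 0 0 0 0.6; -56.5 -138 -32 0 0 0 0.6; -70.5 -172.5 -40 0 0 0 0.6")

```text
t: 24.82
tcp_pos: [0.559, 0.0518, 0.1713]
tool_rot: [1.0, 0.02, 0.0, -0.0]
force: [0.0, -0.1, -0.2]
finger_gap: 0.798
gripper_force: 0.0
```

```bash
echo '[559.9,50.1,170,2.2]'>cmd.json; python3 look.py; python3 - <<'E'
from h import *
q=np.load("dock.npz");R,t=q["R"],q["t"]
print([np.round((R@p+t)*1000,1).tolist() for p in((-.085,.224),(-.11,.224),(-.11,.15),(-.09,.15),(.058,.15))])
S=snapshot("side");pickle.dump(S,open("side.pkl","wb"))
H=hsv(S).astype(int);m=(H[...,0]>18)&(H[...,0]<32)&(H[...,1]>150)&(H[...,2]>90)
for c,st,_ in blobs(m,60): print("side yel",c,st)
a=pickle.load(open('top.pkl','rb'))['image'][110:275,150:390,::-1]
b=S["image"][140:320,210:440,::-1]
cv2.imwrite('pics/c5.png',np.hstack([cv2.resize(a,(436,300)),cv2.resize(b,(362,300))]))
E
```

```text
([309.7, 164.9], [(626.5, -22.2, 0.5, 103, 51)])
([342.7, 161.8], [(629.8, -115.8, 1.8, 103, 61), (626.6, -114.8, -0.2, 65, 26)])
knob [164 184  10   9  59] [-2.33467579e-01  3.01672295e+02]
[[472.7, 248.0], [447.8, 247.0], [450.8, 173.0], [470.8, 173.9], [618.7, 180.1]]
side yel [124.86792453 122.44025157] [  97  108   57   31 1113]
side yel [254.53940887 183.47536946] [238 172  36  23 406]
side yel [353.68802441 236.91914569] [ 322  211   68   52 1311]
side yel [293.0443038  288.50632911] [260 263  70  41 158]
side yel [411.48571429 297.41904762] [405 293  14  10 105]
```

View pics/c5.png

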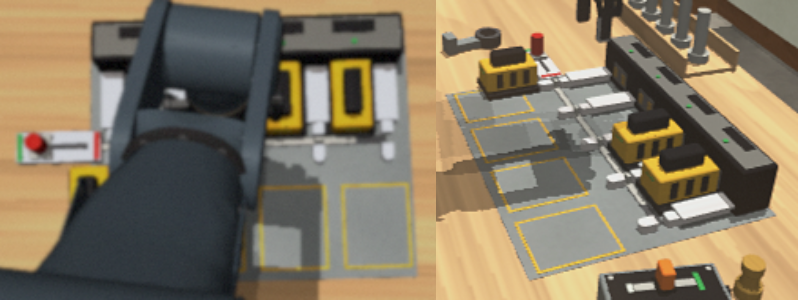

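```bash
python3 plan.py "472.5 248.5 130 2.2 0.6" "472.5 248.5 57 2.2 0.6" "472.5 248.5 57 2.2 -1" "448 247 57.5 2.2 -1" "450.5 173.5 57.5 2.2 -1"
```

```text
-16 -40.5 8 0 0 0 0.6; -32 -80.5 16 0 0 0 0.6; -47.5 -121 24 0 0 0 0.6; -63.5 -161 32 0 0 0 0.6; -79.5 -201.5 40 0 0 0 0.6
-0 -0 14.5 0 0 0 0.6; -0 -0 29 0 0 0 0.6; -0 -0 44 0 0 0 0.6; -0 -0 58.5 0 0 0 0.6; -0 -0 73 0 0 0 0.6
-0 -0 0 0 0 0 -1; -0 -0 0 0 0 0 -1; -0 -0 0 0 0 0 -1; -0 -0 0 0 0 0 -1; -0 -0 0 0 0 0 -1
-5 0 -0 0 0 0 -1; -10 0 -0 0 0 0 -1; -15 0.5 -0.5 0 0 0 -1; -20 0.5 -0.5 0 0 0 -1; -25 0.5 -0.5 0 0 0 -1
-0 14.5 0 0 0 0 -1; -0 29.5 0 0 0 0 -1; -0 44 0 0 0 0 -1; -0 59 0 0 0 0 -1; -0 73.5 0 0 0 0 -1
cmd [450.6 173.5  57.5   2.2]
```

Request:
move_arm(commands="-16 -40.5 8 0 0 0 0.6; -32 -80.5 16 0 0 0 0.6; -47.5 -121 24 0 0 0 0.6; -63.5 -161 32 0 0 0 0.6; -79.5 -201.5 40 0 0 0 0.6")

```text
t: 25.55
tcp_pos: [0.4726, 0.2497, 0.1305]
tool_rot: [1.0, 0.019, 0.001, -0.0]
force: [0.7, 1.1, 1.2]
finger_gap: 0.8
gripper_force: 0.0
```

Request:
move_arm(commands="0 0 14.5 0 0 0 0.6; 0 0 29 0 0 0 0.6; 0 0 44 0 0 0 0.6; 0 0 58.5 0 0 0 0.6; 0 0 73 0 0 0 0.6")

```text
t: 26.18
tcp_pos: [0.4724, 0.2483, 0.0562]
tool_rot: [1.0, 0.019, -0.0, 0.0]
force: [0.7, -0.4, -0.0]
finger_gap: 0.796
gripper_force: 0.0
```

Request:
move_arm(commands="0 0 0 0 0 0 -1; 0 0 0 0 0 0 -1; 0 0 0 0 0 0 -1; 0 0 0 0 0 0 -1; 0 0 0 0 0 0 -1")

```text
t: 26.8
tcp_pos: [0.4725, 0.249, 0.0577]
tool_rot: [1.0, 0.02, 0.001, -0.0]
force: [0.5, -1.5, 0.7]
finger_gap: 0.292
gripper_force: 42.9
```

Request:
move_arm(commands="-5 0 0 0 0 0 -1; -10 0 0 0 0 0 -1; -15 0.5 0 0 0 0 -1; -20 0.5 0 0 0 0 -1; -25 0.5 0 0 0 0 -1")

```text
t: 27.42
tcp_pos: [0.4477, 0.2478, 0.0577]
tool_rot: [1.0, 0.02, 0.001, -0.0]
force: [4.5, 0.4, 3.7]
finger_gap: 0.293
gripper_force: 43.1
```

Request:
move_arm(commands="0 14.5 0 0 0 0 -1; 0 29.5 0 0 0 0 -1; 0 44 0 0 0 0 -1; 0 59 0 0 0 0 -1; 0 73.5 0 0 0 0 -1")

```text
t: 28.05
tcp_pos: [0.4483, 0.1747, 0.0577]
tool_rot: [1.0, 0.019, -0.001, -0.001]
force: [-1.2, 5.9, 7.7]
finger_gap: 0.291
gripper_force: 43.6
```

```bash
python3 plan.py "491 174.8 57 2.4 -1" "550 177.2 57 2.4 -1" "595 179.1 57 2.4 -1" "624 180.3 57 2.4 -1"; python3 - <<'E'
from h import *
S=snapshot("side");cv2.imwrite('pics/c6.png',cv2.resize(S["image"][140:260,200:360,::-1],(640,480)))
E
```

```text
8 0 0 0 0 -0 -1; 16 0 0 0 0 -0 -1; 24.5 0 0.5 0 0 -0 -1; 32.5 0 0.5 0 0 -0 -1; 40.5 0 0.5 0 0 -0 -1
12 0 0 0 0 -0 -1; 23.5 0 0 0 0 -0 -1; 35.5 0 0 0 0 -0 -1; 47 0 0 0 0 -0 -1; 59 0 0 0 0 -0 -1
9 -0 0 0 0 -0 -1; 18 -0 0 0 0 -0 -1; 27 -0 0 0 0 -0 -1; 36 -0 0 0 0 -0 -1; 45 -0 0 0 0 -0 -1
6 -0 0 0 0 -0 -1; 11.5 -0 0 0 0 -0 -1; 17.5 -0 0 0 0 -0 -1; 23 -0 0 0 0 -0 -1; 29 -0 0 0 0 -0 -1
cmd [624.  180.2  57.    2.2]
```

View pics/c6.png

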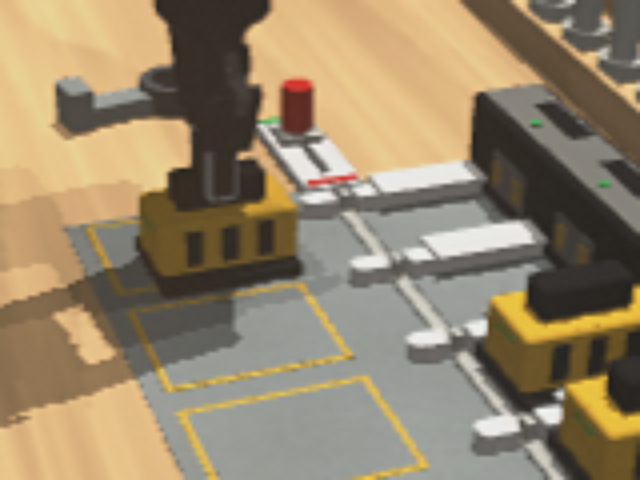

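Request:
move_arm(commands="8 0 0 0 0 0 -1; 16 0 0 0 0 0 -1; 24.5 0 0 0 0 0 -1; 32.5 0 0 0 0 0 -1; 40.5 0 0 0 0 0 -1")

```text
t: 28.72
tcp_pos: [0.4805, 0.1751, 0.0578]
tool_rot: [1.0, 0.02, -0.01, 0.001]
force: [-12.0, -1.5, 20.9]
finger_gap: 0.289
gripper_force: 45.4
```

Request:
move_arm(commands="12 0 0 0 0 0 -1; 23.5 0 0 0 0 0 -1; 35.5 0 0 0 0 0 -1; 47 0 0 0 0 0 -1; 59 0 0 0 0 0 -1")

```text
t: 29.35
tcp_pos: [0.5407, 0.1774, 0.0578]
tool_rot: [1.0, 0.02, -0.009, 0.001]
force: [-12.3, -2.4, 17.6]
finger_gap: 0.291
gripper_force: 45.1
```

Request:
move_arm(commands="9 0 0 0 0 0 -1; 18 0 0 0 0 0 -1; 27 0 0 0 0 0 -1; 36 0 0 0 0 0 -1; 45 0 0 0 0 0 -1")

```text
t: 29.98
tcp_pos: [0.5867, 0.1791, 0.0578]
tool_rot: [1.0, 0.02, -0.008, 0.001]
force: [-10.6, -2.5, 16.4]
finger_gap: 0.294
gripper_force: 44.9
```

Request:
move_arm(commands="6 0 0 0 0 0 -1; 11.5 0 0 0 0 0 -1; 17.5 0 0 0 0 0 -1; 23 0 0 0 0 0 -1; 29 0 0 0 0 0 -1")

```text
t: 30.6
tcp_pos: [0.616, 0.1802, 0.0578]
tool_rot: [1.0, 0.02, -0.008, 0.001]
force: [-10.0, -2.8, 14.2]
finger_gap: 0.292
gripper_force: 44.8
```

Request:
move_arm(commands="2 0 -0.5 0 0 0 -1; 4 0 -0.5 0 0 0 -1; 5 0 -0.5 0 0 0 -1; 6 0 -0.5 0 0 0 -1; 6 0 -0.5 0 0 0 -1")

```text
t: 31.22
tcp_pos: [0.6182, 0.1804, 0.0583]
tool_rot: [1.0, 0.02, -0.012, 0.001]
force: [-15.7, -2.8, 21.6]
finger_gap: 0.291
gripper_force: 45.3
```

Request:
move_arm(commands="1 0 0 0 0 0 -1; 2 0 0 0 0 0 -1; 3 0 0 0 0 0 -1; 4 0 0 0 0 0 -1; 4 0 0 0 0 0 -1")

```text
t: 31.85
tcp_pos: [0.6188, 0.1805, 0.0587]
tool_rot: [1.0, 0.02, -0.016, 0.001]
force: [-21.7, -2.6, 27.7]
finger_gap: 0.288
gripper_force: 46.1
```

```bash
echo '[634,180.6,57.5,2.2]'>cmd.json; python3 plan.py "634 180.6 57.5 2.2 0.2" "634 180.6 140 2.2 0.2" "554.4 331.5 110 2.2 0.4" "554.4 331 32 2.2 0.4" "554.4 331 32 2.2 -1" "556.5 278 32 2.2 -1"
```

```text
0 0 0 0 0 0 0.2; 0 0 0 0 0 0 0.2; 0 0 0 0 0 0 0.2; 0 0 0 0 0 0 0.2; 0 0 0 0 0 0 0.2
0 0 -16.5 0 0 0 0.2; 0 0 -33 0 0 0 0.2; 0 0 -49.5 0 0 0 0.2; 0 0 -66 0 0 0 0.2; 0 0 -82.5 0 0 0 0.2
-14.5 -31 6 0 0 0 0.4; -29.5 -61.5 12 0 0 0 0.4; -44 -92.5 18 0 0 0 0.4; -59 -123 24 0 0 0 0.4; -73.5 -154 30 0 0 0 0.4
-0 0 15.5 0 0 0 0.4; -0 0 31 0 0 0 0.4; -0.5 0.5 47 0 0 0 0.4; -0.5 0.5 62.5 0 0 0 0.4; -0.5 0.5 78 0 0 0 0.4
0 0 0 0 0 0 -1; 0 0 0 0 0 0 -1; 0 0 0 0 0 0 -1; 0 0 0 0 0 0 -1; 0 0 0 0 0 0 -1
0 10.5 0 0 0 0 -1; 0 21 0 0 0 0 -1; 0.5 32 0 0 0 0 -1; 0.5 42.5 0 0 0 0 -1; 0.5 53 0 0 0 0 -1
cmd [556.7 278.2  32.    2.2]
```

Request:
move_arm(commands="0 0 0 0 0 0 0.2; 0 0 0 0 0 0 0.2; 0 0 0 0 0 0 0.2; 0 0 0 0 0 0 0.2; 0 0 0 0 0 0 0.2")

```text
t: 32.48
tcp_pos: [0.6334, 0.1812, 0.0574]
tool_rot: [1.0, 0.02, -0.0, 0.0]
force: [0.2, -0.1, 0.7]
finger_gap: 0.6
gripper_force: 0.0
```

Request:
move_arm(commands="0 0 -16.5 0 0 0 0.2; 0 0 -33 0 0 0 0.2; 0 0 -49.5 0 0 0 0.2; 0 0 -66 0 0 0 0.2; 0 0 -82.5 0 0 0 0.2")

```text
t: 33.1
tcp_pos: [0.6335, 0.1814, 0.1419]
tool_rot: [1.0, 0.02, 0.0, -0.0]
force: [-0.4, 0.5, -0.9]
finger_gap: 0.605
gripper_force: 0.0
```

Request:
move_arm(commands="-14.5 -31 6 0 0 0 0.4; -29.5 -61.5 12 0 0 0 0.4; -44 -92.5 18 0 0 0 0.4; -59 -123 24 0 0 0 0.4; -73.5 -154 30 0 0 0 0.4")

```text
t: 33.72
tcp_pos: [0.5535, 0.3333, 0.1109]
tool_rot: [1.0, 0.02, 0.0, -0.0]
force: [0.4, 0.3, -0.6]
finger_gap: 0.694
gripper_force: 0.0
```

```bash
python3 look.py; python3 - <<'E'
from h import *
S=snapshot("side");T=pickle.load(open('top.pkl','rb'))
cv2.imwrite('pics/c7.png',np.hstack([cv2.resize(T["image"][110:275,150:390,::-1],(400,275)),cv2.resize(S["image"][140:298,210:440,::-1],(400,275))]))
E
```

```text
([342.7, 161.9], [(629.0, -116.0, 2.4, 101, 60), (626.6, -115.4, 2.5, 66, 27)])
([304.4, 163.0], [(625.3, -16.9, 2.2, 101, 59), (623.2, -16.6, 0.5, 65, 26)])
([228.4, 165.1], [(618.3, 182.9, 1.5, 101, 59), (615.3, 180.5, 1.8, 68, 26)])
knob [165 185   6   6  28] [  1.35513358 305.71091235]
```

View pics/c7.png

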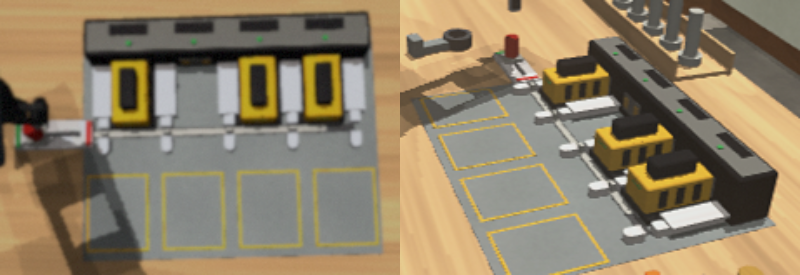

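Request:
move_arm(commands="0 0 15.5 0 0 0 0.4; 0 0 31 0 0 0 0.4; -0.5 0.5 47 0 0 0 0.4; -0.5 0.5 62.5 0 0 0 0.4; -0.5 0.5 78 0 0 0 0.4")

```text
t: 34.45
tcp_pos: [0.5535, 0.3313, 0.0309]
tool_rot: [1.0, 0.019, -0.0, 0.0]
force: [-0.1, 0.1, 0.2]
finger_gap: 0.7
gripper_force: 0.0
```

Request:
move_arm(commands="0 0 0 0 0 0 -1; 0 0 0 0 0 0 -1; 0 0 0 0 0 0 -1; 0 0 0 0 0 0 -1; 0 0 0 0 0 0 -1")

```text
t: 35.08
tcp_pos: [0.5534, 0.33, 0.0325]
tool_rot: [1.0, 0.02, -0.0, 0.002]
force: [0.8, -6.0, -2.0]
finger_gap: 0.288
gripper_force: 39.8
```

Request:
move_arm(commands="0 10.5 0 0 0 0 -1; 0 21 0 0 0 0 -1; 0.5 32 0 0 0 0 -1; 0.5 42.5 0 0 0 0 -1; 0.5 53 0 0 0 0 -1")

```text
t: 35.7
tcp_pos: [0.5554, 0.2795, 0.0325]
tool_rot: [1.0, 0.019, -0.0, -0.002]
force: [-7.6, 32.7, -6.4]
finger_gap: 0.29
gripper_force: 40.8
```

```bash
echo '[556.7,278.2,32,2.2]'>cmd.json; python3 plan.py "556.7 278.2 32 2.2 0.4" "556.7 278.2 150 2.2 0.4" "545 30 190 0 -1" "510 -180 190 -5 -1" "466 -308 120 -9.7 -1" "466 -308 63 -9.7 -1"
```

```text
0 0 0 0 0 0 0.4; 0 0 0 0 0 0 0.4; 0 0 0 0 0 0 0.4; 0 0 0 0 0 0 0.4; 0 0 0 0 0 0 0.4
0 0 -23.5 0 0 0 0.4; 0 0 -47 0 0 0 0.4; 0 0 -71 0 0 0 0.4; 0 0 -94.5 0 0 0 0.4; 0 0 -118 0 0 0 0.4
-4 49.5 -8 0 0 0.5 -1; -8.5 99 -16 0 0 1 -1; -12.5 148.5 -24 0 0 1 -1; -17 198 -32 0 0 1.5 -1; -21 247.5 -40 0 0 2 -1
-7 42 0 0 0 1 -1; -14.5 84 0 0 0 2 -1; -21.5 126 0 0 0 3 -1; -29 168 0 0 0 4 -1; -36 210 0 0 0 5 -1
-6.5 26 14 0 0 1 -1; -13 52.5 28 0 0 2 -1; -20 78.5 42 0 0 3 -1; -26.5 105 56 0 0 4 -1; -33 131 70 0 0 5 -1
-0 0 11.5 0 0 -0 -1; -0 0 23 0 0 -0 -1; -0 0 34 0 0 -0 -1; -0 0 45.5 0 0 -0 -1; -0 0 57 0 0 -0 -1
cmd [ 466.1 -307.8   63.    -9.8]
```

Request:
move_arm(commands="0 0 0 0 0 0 0.4; 0 0 0 0 0 0 0.4; 0 0 0 0 0 0 0.4; 0 0 0 0 0 0 0.4; 0 0 0 0 0 0 0.4")

```text
t: 36.33
tcp_pos: [0.5561, 0.2788, 0.0324]
tool_rot: [1.0, 0.02, 0.0, 0.0]
force: [0.8, -0.3, -0.1]
finger_gap: 0.702
gripper_force: 0.0
```

Request:
move_arm(commands="0 0 -23.5 0 0 0 0.4; 0 0 -47 0 0 0 0.4; 0 0 -71 0 0 0 0.4; 0 0 -94.5 0 0 0 0.4; 0 0 -118 0 0 0 0.4")

```text
t: 36.95
tcp_pos: [0.5558, 0.2788, 0.151]
tool_rot: [1.0, 0.02, -0.0, 0.0]
force: [0.1, -0.4, 0.5]
finger_gap: 0.703
gripper_force: 0.0
```

Request:
move_arm(commands="-4 49.5 -8 0 0 0.5 -1; -8.5 99 -16 0 0 1 -1; -12.5 148.5 -24 0 0 1 -1; -17 198 -32 0 0 1.5 -1; -21 247.5 -40 0 0 2 -1")

```text
t: 37.58
tcp_pos: [0.5445, 0.0292, 0.1907]
tool_rot: [1.0, 0.002, 0.0, 0.0]
force: [1.3, -0.2, 0.4]
finger_gap: 0.002
gripper_force: 0.0
```

Request:
move_arm(commands="-7 42 0 0 0 1 -1; -14.5 84 0 0 0 2 -1; -21.5 126 0 0 0 3 -1; -29 168 0 0 0 4 -1; -36 210 0 0 0 5 -1")

```text
t: 38.2
tcp_pos: [0.5093, -0.1808, 0.1904]
tool_rot: [0.999, -0.042, 0.0, 0.0]
force: [0.6, -0.5, 0.2]
finger_gap: -0.004
gripper_force: 0.0
```

Request:
move_arm(commands="-6.5 26 14 0 0 1 -1; -13 52.5 28 0 0 2 -1; -20 78.5 42 0 0 3 -1; -26.5 105 56 0 0 4 -1; -33 131 70 0 0 5 -1")

```text
t: 38.83
tcp_pos: [0.4657, -0.3081, 0.1199]
tool_rot: [0.996, -0.085, 0.0, 0.0]
force: [0.6, -0.3, -0.6]
finger_gap: -0.002
gripper_force: 0.0
```

```bash
python3 look.py; python3 - <<'E'
from h import *
S=snapshot("side");T=pickle.load(open('top.pkl','rb'))
cv2.imwrite('pics/c8.png',np.hstack([cv2.resize(T["image"][110:275,150:390,::-1],(400,275)),cv2.resize(S["image"][240:378,280:480,::-1],(400,275))]))
E
python3 plan.py "505 -314.6 63 -9.7 -1"
```

```text
([304.5, 163.0], [(626.1, -16.9, 2.2, 103, 59), (623.2, -16.6, 0.5, 65, 26)])
([342.7, 161.7], [(629.8, -115.9, 3.0, 103, 60), (626.6, -114.8, -0.2, 65, 26)])
([228.4, 165.1], [(618.3, 182.9, 1.5, 101, 59), (615.4, 180.5, 1.8, 68, 26)])
knob [184 183   9  10  59] [ -1.1480726  252.59777128]
8 0 0 0 0 -0 -1; 16 0 0 0 0 -0 -1; 23.5 0 0 0 0 -0 -1; 31.5 0 0 0 0 -0 -1; 39.5 0 0 0 0 -0 -1
cmd [ 505.  -314.6   63.    -9.8]
```

View pics/c8.png

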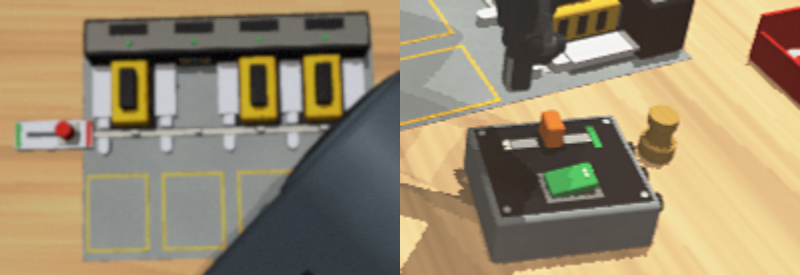

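Request:
move_arm(commands="0 0 11.5 0 0 0 -1; 0 0 23 0 0 0 -1; 0 0 34 0 0 0 -1; 0 0 45.5 0 0 0 -1; 0 0 57 0 0 0 -1")

```text
t: 39.55
tcp_pos: [0.4661, -0.307, 0.0625]
tool_rot: [0.996, -0.085, -0.0, -0.0]
force: [0.3, 0.3, 0.2]
finger_gap: 0.001
gripper_force: 0.0
```

Request:
move_arm(commands="8 0 0 0 0 0 -1; 16 0 0 0 0 0 -1; 23.5 0 0 0 0 0 -1; 31.5 0 0 0 0 0 -1; 39.5 0 0 0 0 0 -1")

```text
t: 40.17
tcp_pos: [0.5045, -0.314, 0.0635]
tool_rot: [0.996, -0.085, -0.001, -0.0]
force: [-17.5, -1.7, 8.2]
finger_gap: -0.001
gripper_force: 9.3
```

Request:
move_arm(commands="0.5 0 0 0 0 0 -1; 1 0 0 0 0 0 -1; 1.5 0 0 0 0 0 -1; 1.5 0 0 0 0 0 -1; 1.5 0 0 0 0 0 -1")

```text
t: 40.8
tcp_pos: [0.5042, -0.3139, 0.0635]
tool_rot: [0.996, -0.084, -0.003, -0.001]
force: [-7.8, -0.7, 3.8]
finger_gap: 0.003
gripper_force: 3.8
```

Request:
move_arm(commands="-10 0 0 0 0 0 -1; -20 0 -10 0 0 0 -1; -20 0 -40 0 0 0 -1; -20 0 -60 0 0 0 -1; -20 0 -70 0 0 0 -1")

```text
t: 41.42
tcp_pos: [0.4873, -0.3112, 0.1352]
tool_rot: [0.996, -0.085, 0.001, 0.001]
force: [-0.4, 0.3, -0.3]
finger_gap: -0.0
gripper_force: 0.0
```

```bash
python3 - <<'E'
from h import *
S=snapshot("side");T=snapshot("top")
for n,d,b in(("S",S,(300,430)),("T",T,(395,470))):
    H=hsv(d).astype(int);h,s,v=H[...,0],H[...,1],H[...,2]
    for nm,m in dict(o=(h>=6)&(h<16)&(s>190)&(v>120)&(d["image"][...,0]>150),g=(h>45)&(h<75)&(s>120)&(v>60)).items():
        for c,st,_ in blobs(m,10):
            if b[0]<c[0]<b[1] and c[1]>150: print(n,nm,c,st)
c=np.load("con.npz");R,t=c["R"],c["t"]
for x in(0,.018,.02): print(x,proj(S,[[*(R@[x,.026]+t),.07]]),proj(T,[[*(R@[x,.026]+t),.0775]]))
cv2.imwrite('pics/c9.png',cv2.resize(S["image"][265:378,290:430,::-1],(700,565),interpolation=cv2.INTER_CUBIC))
E
echo '[486.8,-311.6,133,-9.8]'>cmd.json;python3 plan.py "506 -367.5 100 -9.8 -1" "506 -367.5 70 -9.8 -1"
```

```text
S o [367.675 299.475] [363 295  11   9  40]
S g [376.82352941 308.55882353] [374 304   7  10  34]
S g [365.85903084 329.53744493] [354 322  25  16 227]
0 [[354.73541981 302.1790515 ]] [[425.15565248 209.61885824]]
0.018 [[364.64099361 301.27373975]] [[426.17160177 202.50912118]]
0.02 [[365.73709508 301.17356246]] [[426.2842149 201.7210408]]
5.5 10.5 6.5 0 0 0 -1; 11.5 21 13 0 0 0 -1; 17 31 20 0 0 0 -1; 23 41.5 26.5 0 0 0 -1; 28.5 52 33 0 0 0 -1
-0 -0 6 0 0 0 -1; -0 -0 12 0 0 0 -1; -0 -0 18 0 0 0 -1; -0 -0 24 0 0 0 -1; -0 -0 30 0 0 0 -1
cmd [ 506.  -367.7   70.    -9.8]
```

View pics/c9.png

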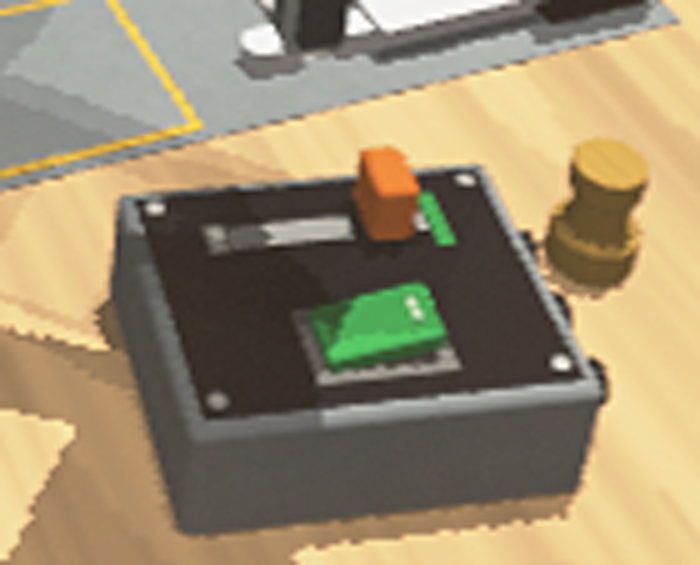

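Request:
move_arm(commands="5.5 10.5 6.5 0 0 0 -1; 11.5 21 13 0 0 0 -1; 17 31 20 0 0 0 -1; 23 41.5 26.5 0 0 0 -1; 28.5 52 33 0 0 0 -1")

```text
t: 42.15
tcp_pos: [0.5061, -0.3678, 0.0994]
tool_rot: [0.996, -0.085, -0.0, -0.0]
force: [-0.7, 0.7, 0.1]
finger_gap: 0.001
gripper_force: 0.0
```

Request:
move_arm(commands="0 0 6 0 0 0 -1; 0 0 12 0 0 0 -1; 0 0 18 0 0 0 -1; 0 0 24 0 0 0 -1; 0 0 30 0 0 0 -1")

```text
t: 42.78
tcp_pos: [0.506, -0.3667, 0.0701]
tool_rot: [0.996, -0.085, 0.0, 0.0]
force: [0.9, -0.2, -0.0]
finger_gap: 0.006
gripper_force: 0.0
```

Request:
move_arm(commands="0 0 3 0 0 0 -1; 0 0 6 0 0 0 -1; 0 0 9 0 0 0 -1; 0 0 11 0 0 0 -1; 0 0 12 0 0 0 -1")

```text
t: 43.4
tcp_pos: [0.5077, -0.3673, 0.0605]
tool_rot: [0.996, -0.085, 0.002, 0.001]
force: [0.5, 3.7, 15.6]
finger_gap: -0.001
gripper_force: 7.5
```

Request:
move_arm(commands="0 0 1 0 0 0 -1; 0 0 2 0 0 0 -1; 0 0 2 0 0 0 -1; 0 0 2 0 0 0 -1; 0 0 2 0 0 0 -1")

```text
t: 44.02
tcp_pos: [0.5077, -0.3673, 0.0604]
tool_rot: [0.996, -0.085, 0.002, 0.001]
force: [-0.7, 5.2, 20.8]
finger_gap: 0.002
gripper_force: 10.0
```

Request:
move_arm(commands="0 0 -20 0 0 0 -1; 0 0 -50 0 0 0 -1; 0 0 -90 0 0 0 -1; -40 40 -120 0 0 0 -1; -80 80 -140 0 0 0 -1")

```text
t: 44.65
tcp_pos: [0.4132, -0.4331, 0.1981]
tool_rot: [0.996, -0.084, 0.0, 0.001]
force: [0.3, -0.6, -0.7]
finger_gap: 0.001
gripper_force: 0.0
```

```bash
python3 look.py; python3 - <<'E'
from h import *
S=snapshot("side");T=pickle.load(open('top.pkl','rb'))
cv2.imwrite('pics/c10.png',np.hstack([cv2.resize(T["image"][110:275,150:470,::-1],(436,225)),cv2.resize(S["image"][265:378,290:430,::-1],(350,225),interpolation=cv2.INTER_CUBIC)]))
E
```

```text
([342.7, 162.0], [(629.0, -116.1, 2.4, 101, 60), (626.6, -115.4, 2.5, 66, 27)])
([304.4, 163.0], [(625.3, -17.0, 2.2, 101, 59), (623.2, -16.6, 0.5, 65, 26)])
([228.4, 165.1], [(618.3, 182.9, 1.5, 101, 59), (615.3, 180.5, 1.8, 68, 26)])
knob [184 184   9   8  57] [ -1.1561271  252.65791464]
```

View pics/c10.png

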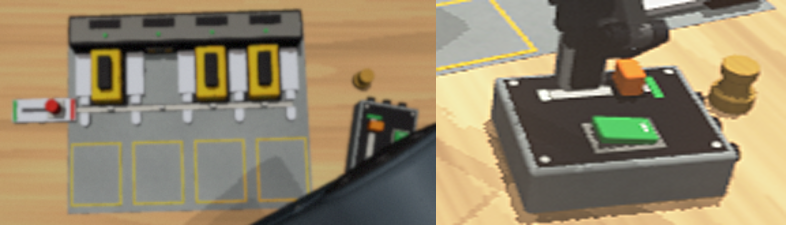

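```bash
python3 -c "
from station import ticket
print(ticket.sign_off())"
```

```text
the job is handed in; nothing more can be done
None
```

I handed the job in at about 45 s: the three packs present are home and locked in bays 1, 3 and 4, the selector was pushed to its full-charge stop, and the green rocker was switched on last. I judged the stops by where the arm stopped and by the push force, plus the pictures; sign-off returned no verdict.

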